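# Load the filter into the microscope light source

## Robot

A 6-joint arm with a two-finger parallel gripper is mounted at the origin on the work surface. World frame = base frame: x ahead of the robot, y to its left, z up, the work surface at z = 0. Lengths are in m, angles in rad, forces in N, time in s.
With the tool pointing down it reaches from about 0.35 to 0.775 m from the base axis. Payload 7.3 kg.
Tool frame: the origin (TCP) lies at the very end of the fingers, on their centre line; the grasp point (between the pads) lies robot.pinch_z behind it (robot.pinch_z is the distance from the TCP to the grasp point, in m); y points along the fingers, z is the direction in which the jaws open and shut, and the axes are right-handed (so a half turn about y gives the same grasp; the last joint's range is limited). The gripper opens to 92 mm and grips with 3 to 60 N. Pads are 19 mm wide; open, the fingers measure 130 mm over their backs; the gripper's body (75 mm by 190 mm) begins 47 mm behind the grasp point.
Start: joints at [-1.3, 0.342, 1.524, -0, 1.275, -0.146], TCP at [0.213, -0.48, 0.227] pointing down, gripper open.
Joint ranges: [-2.53, 2.53], [-0.77, 2.02], [0.04, 2.7], [-1, 4.14], [0.28, 2.66], [-3.11, 3.11]. Speed limits (rad/s): [2.57, 2.57, 3.14, 3.14, 3.14, 3.14].

## Interface

Orientations are given as [roll, pitch, yaw] about the fixed x, y, z axes, in that order (R = Rz(yaw) Ry(pitch) Rx(roll)).
In Python, from cell import status, viewer, robot gives the robot as it stands. The module is installed in compiled form; this text tells all that it offers.
- The arm moves only by the shell command python3 -m pendant 'ROWS' [FORCE]. ROWS is JSON, a list that holds one entry, the list of rows, each a list of 7 numbers: the shift along the tool's x, y, z in cm, then the turn, a rotation vector about the tool's x, y, z in rad, then the finger opening in cm, from 0 to 9.18. A call has 1 to 20 rows; each row is the pose to reach, as a shift and turn from the pose commanded when the call began, along the tool's axes at that moment; what a row does not reach only later rows make up. A row lasts 1/10 s, in which the tool goes at most 50 mm and 8.59 degrees, less where a joint would pass 70% of its speed; a pose out of reach is approached as far as the arm can. A call with a gripper value outside its range is refused whole. The fingers move at their own pace and stop on an object; FORCE is the grip in N (left out, the last holds). Time passes only in rows, so rows that repeat a pose let the fingers close. It gives the time, the measured TCP pose, the force and the opening at its end, in the units of the state.
- status.observe(): the state, without advancing time (a new reading comes with each control period).
- viewer.read_camera(name): name is "side" or "top" or "wrist"; returns a dict with "image" (400x640x3 uint8, red, green, blue), "range_z" (400x640 float32, m along the optical axis (not along the pixel's ray), 0 where there is no reading), "fx", "fy", "cx", "cy" (pixels), "distortion" ([k1, k2, p1, p2, k3] as OpenCV has them; the pictures are not rectified), "camera_from_world" (4x4, takes a point from world to camera coordinates). Camera axes: x right, y up, looking along -z (the intrinsics and any distortion apply to the point x, -y, -z); pixel columns grow to the right and rows downward; lengths in m; the calibration is good to about 2 mm. A picture is of the moment at which its call begins.
- robot.hand_in(): hands the job in, once; it reports no verdict.
The state is a dict: "time": time; "qpos": joint angles; "qvel": joint speeds; "joint_efforts": joint torques, N m; "tool_pos": TCP position; "tool_rot": TCP orientation; "contact_force": force on the tool from outside, world axes, zero at the start; "torque": the same for the moment, N m; "opening": finger opening in m.
Only numpy, scipy, OpenCV 4.12 (cv2) and the standard library are available. Lean on these libraries where they do the work, as an engineer would, in place of code of your own. Each camera call takes 0.05 s, during which the arm holds its last target. There are 200 camera calls.

## Task

Nudge the small filter disc lying on the light box's ledge across onto the drawn-out slide until it drops flat into its round recess. Then push the slide by its upright tab fully home into the box, with the filter still seated. Only push: never lift the filter, and leave the other things on the bench where they are.

Things in the scene. Friction and masses are not known exactly. Their poses are not given: they have to be found in the camera images.
- illuminator: white microscope light-source box with ledge and filter slide, fixed to the bench. Origin: on the bench under the cell's place when the slide is fully drawn out. Own axes: +x from the ledge across the slide (roughly away from the robot), +y the way the slide is pushed home, z up. In these axes (mm): box proper x -75 to 75, y 70 to 190, 75 high, with a slot 8 to 34 high for the slide
- ledge (a point): centre of the flat top of the aluminium loading ledge, 20 mm above the bench; axes as the illuminator's. The ledge is 89 mm along x, 148 mm along y; its +x edge borders the slide, which is 76 mm wide along x with its top flush with the ledge. A guide rail 8 mm higher than the slide runs along the slide's far (+x) side
- filter_slide (a joint): how far the filter slide is pushed in, m: 0 fully drawn out, 0.100 fully home against its stop. Moves along the illuminator's +y with about 2.5 N of friction and stays where it is left
- cell (a point): centre of the floor of the round recess (filter cell) in the slide: 54 mm across, 6 mm deep, mouth about flush with the ledge, 11 mm of flat land between the recess and the slide's edge on the ledge side. Moves with the slide; axes as the illuminator's
- tab (a point): centre of the outer face (facing the illuminator's -y) of the upright steel tab on the slide's outer end: tab 40 mm wide along x, 8 mm thick, rises from 20 to 65 mm above the bench; this point is 45 mm above the bench
- filter: the filter: loose flat disc, glass in a dark metal ring, 50 mm across, 9 mm thick, about 60 g, lying flat on the ledge. Origin at the centre of its underside. Seated in the cell, its top stands 3 mm above the slide
- spare_filter: larger spare filter, a flat dark disc 66 mm across and 10 mm thick, lying on the bench in front of the box; leave alone. Origin at its underside's centre
- dropper: small amber dropper bottle, 36 mm across, 85 mm tall, beyond the box; leave alone. Origin at its underside's centre
- slide_box: grey box 85 x 35 x 30 mm beyond the box; leave alone. Origin at its underside's centre
- stain_pot: open white cup 60 mm across, 60 mm tall; leave alone. Origin at its underside's centre
- screwdriver: screwdriver 160 mm long lying on the bench; leave alone. Origin at its handle/underside
- reagent: clear reagent bottle 72 mm across, 150 mm tall; leave alone. Origin at its underside's centre
- pot: clear sample pot 48 mm across, 60 mm tall; leave alone. Origin at its underside's centre
Mind the look-alikes: they are no part of the job. What is shaped like the filter but brown is not meant.

How it is judged:
By the outcome, as a careful person would: the job done as asked, in the order asked, and still so for the second after the job is handed in, with the robot touching nothing.
It also fails if it takes over 48 s, if anything falls off the work surface, if the arm or the gripper's body presses on something with over 40 N, if the wrist force passes 120 N, or if a joint passes its speed limit or range.

## Working session

There is one attempt and no reset: what is moved stays moved. The work goes in short steps, Python scripts to look and compute and a shell command to move; the robot and the scene stay as the last step left them, time stands still between calls to the robot, and variables do not carry over. Pictures are saved under pics/ and viewed, about 8 in all and at most 12, crops included, and the job is handed in when it is done.

```bash
mkdir -p pics
cat > h.py <<'E'
import numpy as np, cv2
from cell import status, viewer, robot
from scipy.spatial.transform import Rotation as R
def cam(n): return viewer.read_camera(n)
def K(c): return np.array([[c["fx"],0,c["cx"]],[0,c["fy"],c["cy"]],[0,0,1.]])
def ray(c,u,v):
    x,y=cv2.undistortPoints(np.array([[[u,v]]],float),K(c),np.array(c["distortion"]))[0,0]
    return np.array([x,-y,-1.])
def toworld(c,p): return (np.linalg.inv(c["camera_from_world"])@np.append(p,1))[:3]
def at_z(c,u,v,z):
    o=toworld(c,np.zeros(3)); d=toworld(c,ray(c,u,v))-o
    return o+d*(z-o[2])/d[2]
def at_depth(c,u,v): return toworld(c,ray(c,u,v)*np.median(c["range_z"][v-1:v+2,u-1:u+2]))
def proj(c,p):
    q=(np.array(c["camera_from_world"])@np.append(p,1))[:3]
    return cv2.projectPoints(np.array([[q[0],-q[1],-q[2]]]),np.zeros(3),np.zeros(3),K(c),np.array(c["distortion"]))[0][0,0]
def save(c,n,box=None,s=1):
    im=c["image"][:,:,::-1]
    if box: im=im[box[1]:box[3],box[0]:box[2]]
    cv2.imwrite(f"pics/{n}.png",cv2.resize(im,None,fx=s,fy=s,interpolation=cv2.INTER_CUBIC))
E
python3 - <<'E'
from h import *
import pickle
a=cam("top");b=cam("side")
pickle.dump((a,b),open("c0.pkl","wb"))
save(a,"top0",s=1.25);save(b,"side0",s=1.25)
s=status.observe();print(s["tool_pos"],s["tool_rot"],robot.pinch_z,s["time"],s["contact_force"])
E
```

```text
[ 0.21247207 -0.47969407  0.22611158] [-1.57216958e+00  2.20496074e-04 -2.72480985e+00] 0.0188 0.1 [-0.81182165 -0.16737167  0.09943009]
```

View pics/top0.png

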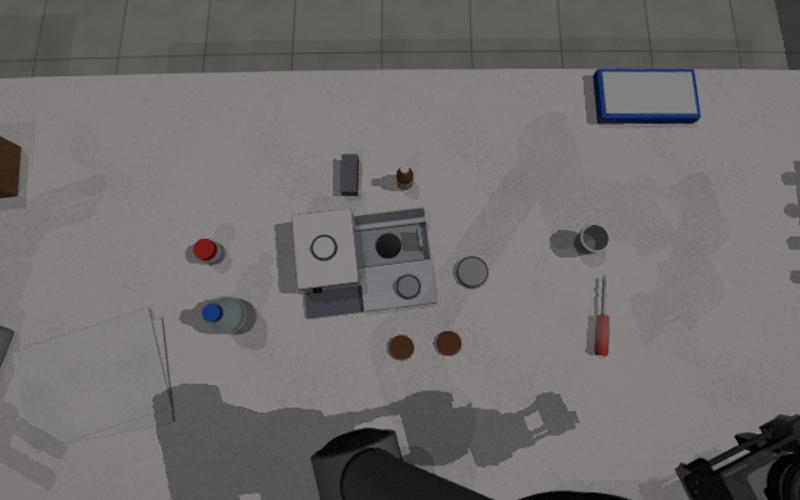

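View pics/side0.png

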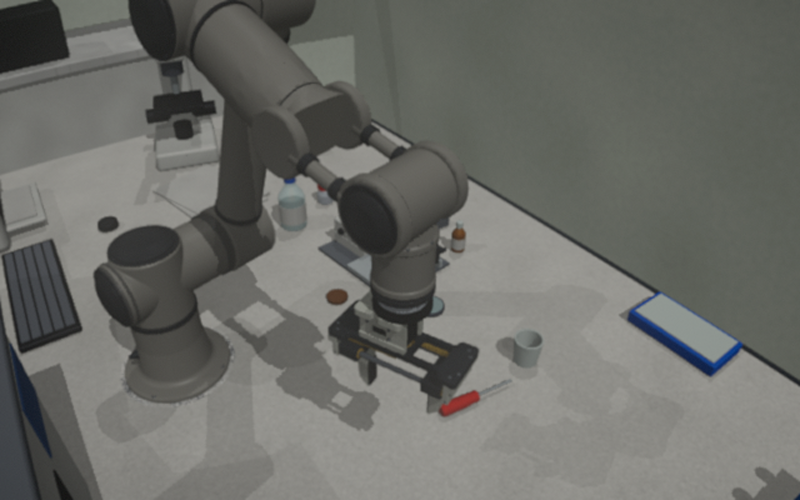

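Top view (displayed pixels): box at (325,248), dark recess (388,245), tab around (422,238). Candidates for the filter are the grey disc on the ledge (408,287), the larger spare on the bench (472,271), and brown discs (401,347) and (448,343). I choose the one on the ledge and check it in a crop.

Run:
```python
from h import *
import pickle
a,b=pickle.load(open("c0.pkl","rb"))
save(a,"crop0",(225,155,405,265),4.4)
print(toworld(a,np.zeros(3)), a["fx"])
```

```text
[ 0.38280273 -0.02550111  0.98834415] 381.4168126028487
```

View pics/crop0.png

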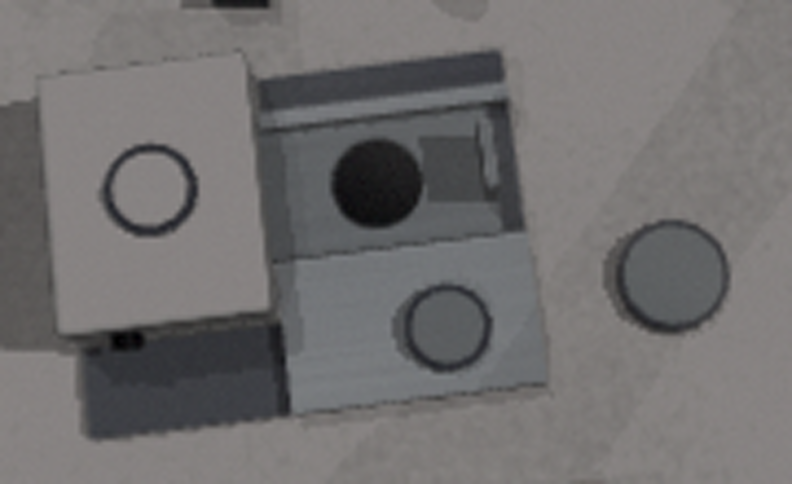

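Crop: the dark-ringed disc on the ledge (448,327) is the filter; the spare (672,276) is larger and on the bench. The recess is at (377,183), the tab at about (489,155), and the ledge/slide border runs from (275,262) to (523,233).

```bash
cat > m.py <<'E'
from h import *
import pickle
a,b=pickle.load(open("c0.pkl","rb"))
f=lambda u,v,z: at_z(a,225+u/4.4-.4,155+v/4.4-.4,z)
P=dict(cell=f(377,183,.02),filt=f(448,327,.029),b1=f(275,262,.02),b2=f(523,233,.02),c1=f(290,413,.02),c2=f(548,385,.02),
 tabA=f(487,115,.065),tabB=f(497,190,.065),spare=f(672,276,.01),bx1=f(38,78,.075),bx2=f(244,54,.075),bx3=f(268,307,.075),bx4=f(57,335,.075),r1=f(262,125,.028),r2=f(508,98,.028))
if __name__=="__main__":
    for k,p in P.items(): print(k,np.round(p*1000,1))
    for x,y in [("b2","b1"),("c2","c1"),("bx2","bx1"),("bx3","bx4"),("bx3","bx2"),("c2","b2"),("tabB","tabA")]:
        d=P[y]-P[x]; print(x,y,"len",np.linalg.norm(d)*1000,"ang",np.degrees(np.arctan2(d[1],d[0])))
    th=np.radians(np.mean([np.degrees(np.arctan2(*(P[y]-P[x])[1::-1]))-90 for x,y in[("b2","b1"),("c2","c1"),("bx2","bx1"),("bx3","bx4")]]))
    Rm=np.array([[np.cos(th),-np.sin(th)],[np.sin(th),np.cos(th)]]); print("yaw",np.degrees(th))
    for k,p in P.items(): print(k,"illum mm",np.round(Rm.T@(p-P["cell"])[:2]*1000,1))
    print(at_depth(a,225+448//4.4.__int__(),155+327//4)*1000, [np.round(1000*at_depth(a,int(225+u/4.4),int(155+v/4.4))) for u,v in [(448,327),(340,340),(377,183),(320,200),(150,190),(489,150)]])
E
python3 m.py
```

```text
cell [581.8  20.3  20. ]
filt [495.3 -21.2  29. ]
b1 [534.9  79.8  20. ]
b2 [551.5 -65.3  20. ]
c1 [447.   69.9  20. ]
c2 [462.7 -78.6  20. ]
tabA [611.5 -43.9  65. ]
tabB [568.2 -49.2  65. ]
spare [ 527.1 -152.9   10. ]
bx1 [632.2 210.   75. ]
bx2 [645.3  93.3  75. ]
bx3 [501.3  77.3  75. ]
bx4 [486.2 193.3  75. ]
r1 [615.4  87.9  28. ]
r2 [630.9 -57.1  28. ]
b2 b1 len 146.06343249343558 ang 96.50172595947677
c2 c1 len 149.2499287691494 ang 96.00727490361074
bx2 bx1 len 117.44227964123904 ang 96.44822099042423
bx3 bx4 len 116.91703393254463 ang 97.4222095052352
bx3 bx2 len 144.91879558902642 ang 6.330604138720599
c2 b2 len 89.79726603640404 ang 8.504172934403158
tabB tabA len 43.631600497824564 ang 6.893296265252689
yaw 6.5948578396867354
cell illum mm [0. 0.]
filt illum mm [-90.6 -31.3]
b1 illum mm [-39.7  64.5]
b2 illum mm [-39.9 -81.6]
c1 illum mm [-128.2   64.7]
c2 illum mm [-129.7  -84.6]
tabA illum mm [ 22.1 -67.2]
tabB illum mm [-21.5 -67.5]
spare illum mm [ -74.2 -165.8]
bx1 illum mm [ 71.8 182.6]
bx2 illum mm [71.5 65.2]
bx3 illum mm [-73.4  65.9]
bx4 illum mm [-75.1 182.8]
r1 illum mm [41.2 63.3]
r2 illum mm [ 39.9 -82.6]
[478.26956072 -47.99724796  19.58648543] [array([495., -20.,  30.]), array([489.,  41.,  19.]), array([584.,  21.,  14.]), array([572.,  55.,  21.]), array([566., 143.,  79.]), array([590., -46.,  65.])]
```

```bash
cat > go.py <<'E'
# go.py: tool-axes shift (cm) from present pose to world target given in mm
from h import *
import sys
def shift(t,yaw=None):
    s=status.observe(); r=R.from_euler("xyz",s["tool_rot"])
    d=r.inv().apply(np.array(t)/1000-s["tool_pos"])*100
    return np.round(d,2), np.degrees(s["tool_rot"]), s["tool_pos"]
if __name__=="__main__": print(shift([float(v) for v in sys.argv[1:4]]))
E
python3 go.py 454 -41 120
```

```text
(array([-39.84,  10.66, -30.32]), array([-9.00786817e+01,  1.26334945e-02, -1.56120104e+02]), array([ 0.21247207, -0.47969407,  0.22611158]))
```

```bash
python3 -m pendant '[[[-4,0,-3,0,-0.03,0,3.4],[-8,0,-6,0,-0.03,0,3.4],[-12,0,-9,0,-0.03,0,3.4],[-16,0,-12,0,-0.03,0,3.4],[-20,1,-15,0,-0.03,0,3.4],[-24,2,-18.2,0,-0.03,0,3.4],[-28,4,-21.3,0,-0.03,0,3.4],[-32,6,-24.3,0,-0.03,0,3.4],[-36,8,-27.3,0,-0.03,0,3.4],[-39.8,10,-30.3,0,-0.03,0,3.4],[-39.8,10.7,-30.3,0,-0.03,0,3.4],[-39.8,10.7,-30.3,0,-0.03,0,3.4],[-39.8,10.7,-30.3,0,-0.03,0,3.4],[-39.8,10.7,-30.3,0,-0.03,0,3.4]]]'
python3 - <<'E'
from h import *
import pickle
a=cam("wrist"); b=cam("top"); pickle.dump((a,b),open("c1.pkl","wb")); save(a,"w1",s=1.25)
print(status.observe()["tool_rot"])
E
python3 go.py 454 -41 25
```

```text
time: 1.5
tool_pos: [0.4538, -0.0428, 0.1203]
tool_rot: [-1.57, 0.0, -2.696]
contact_force: [-0.2, -0.2, -0.9]
opening: 0.034
[-1.56975252e+00  9.15181848e-04 -2.69654371e+00]
(array([-0.09,  9.54, -0.18]), array([-8.99401940e+01,  5.24360574e-02, -1.54500574e+02]), array([ 0.45390237, -0.04298586,  0.12042367]))
```

View pics/w1.png

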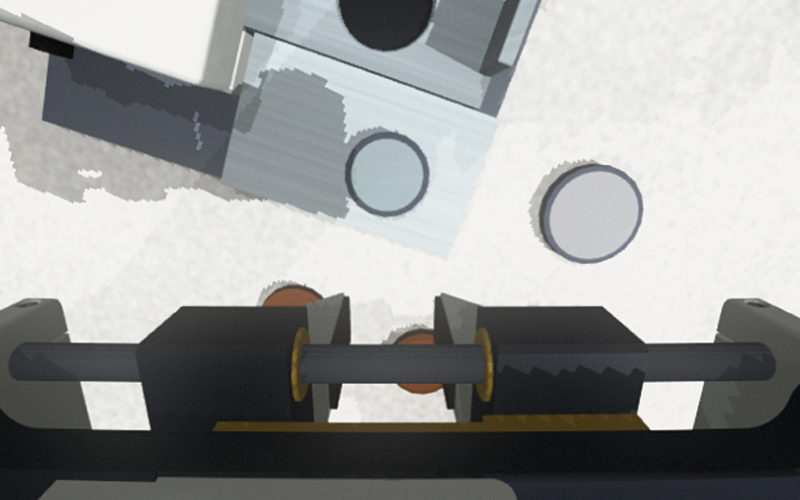

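Wrist view (displayed pixels): filter at (387,174), recess at about (386,4), both nicely ahead of the fingers; spare at (590,213).

Run:
```python
from h import *
import pickle
a,b=pickle.load(open("c1.pkl","rb"))
F=at_z(a,387/1.25,174/1.25,.029);C=at_z(a,386/1.25,4/1.25,.02)
for p in (F,C,at_z(a,345/1.25,174/1.25,.029),at_z(a,429/1.25,174/1.25,.029)): print(np.round(p*1000,1))
s=status.observe();r=R.from_euler("xyz",s["tool_rot"])
for p in (F,C): print(r.inv().apply(p-s["tool_pos"])*100)
```

```text
[495.8 -19.2  29. ]
[578.4  20.8  20. ]
[485.2   2.9  29. ]
[506.4 -41.3  29. ]
[-4.79478966  9.14639472 -0.35357992]
[-13.97697101  10.05474586  -0.40444853]
```

```bash
python3 -m pendant '[[[0,4,-0.3,0,0,0,3.4],[0,7,-0.3,0,0,0,3.4],[0,8.5,-0.3,0,0,0,3.4],[0,9.2,-0.3,0,0,0,3.4],[0,9.5,-0.3,0,0,0,3.4],[0,9.5,-0.3,0,0,0,3.4],[-1,9.5,-0.3,0,0,0,3.4],[-1.5,9.5,-0.3,0,0,0,3.4],[-2,9.5,-0.3,0,0,0,3.4],[-2.5,9.5,-0.3,0,0,0,3.4],[-3,9.5,-0.32,0,0,0,3.4],[-3.5,9.5,-0.32,0,0,0,3.4],[-4,9.5,-0.33,0,0,0,3.4],[-4.5,9.5,-0.34,0,0,0,3.4],[-5,9.5,-0.35,0,0,0,3.4],[-5.5,9.5,-0.35,0,0,0,3.4],[-6,9.5,-0.35,0,0,0,3.4],[-6,9.5,-0.35,0,0,0,3.4]]]'
python3 - <<'E'
from h import *
import pickle
a=cam("wrist"); b=cam("top"); pickle.dump((a,b),open("c2.pkl","wb")); save(a,"w2",s=1.25)
E
```

```text
time: 3.4
tool_pos: [0.5072, -0.0126, 0.0247]
tool_rot: [-1.57, 0.001, -2.695]
contact_force: [0.4, -0.3, 0.4]
opening: 0.0342
```

View pics/w2.png

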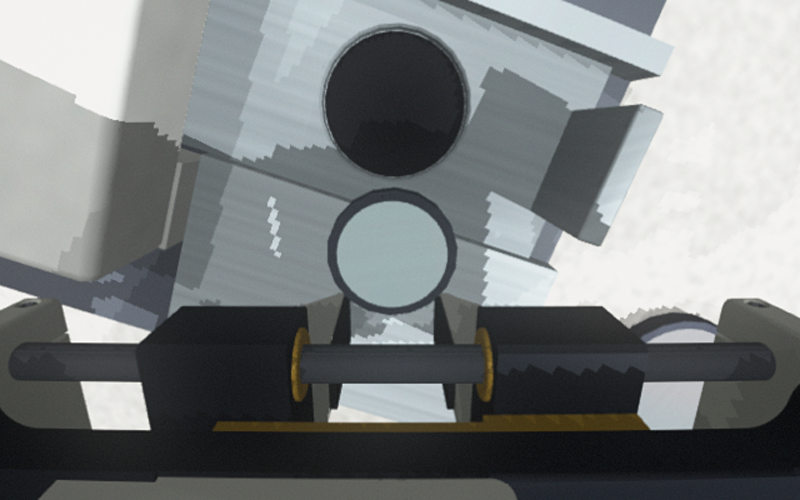

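Filter nested between the tips at (392,251); recess at (396,101), nearly straight ahead.

Run:
```python
from h import *
import pickle
a,b=pickle.load(open("c2.pkl","rb"))
s=status.observe();r=R.from_euler("xyz",s["tool_rot"])
for u,v,z in ((392,251,.029),(396,101,.02),(323,101,.02),(469,101,.02),(396,25,.02),(396,177,.02),(328,251,.029),(457,251,.029)):
    p=at_z(a,u/1.25,v/1.25,z);print(np.round(p*1000,1),np.round(r.inv().apply(p-s["tool_pos"])*1000,1))
```

```text
[5.334e+02 4.000e-01 2.900e+01] [-29.9  -4.4  -0.3]
[583.   22.7  20. ] [-84.3   4.6   1.2]
[571.5  46.7  20. ] [-84.3   4.6 -25.5]
[594.6  -1.3  20. ] [-84.4   4.6  27.8]
[605.9  33.7  20. ] [-109.7    4.6    1.1]
[558.2  10.7  20. ] [-56.7   4.6   1.3]
[522.9  22.3  29. ] [-29.9  -4.4 -24.5]
[544.  -21.7  29. ] [-29.9  -4.4  24.4]
```

```bash
python3 -m pendant '[[[-0.4,0,0.02,0,0,0,3.4],[-0.8,0,0.04,0,0,0,3.4],[-1.2,0,0.06,0,0,0,3.4],[-1.6,0,0.08,0,0,0,3.4],[-2,0,0.1,0,0,0,3.4],[-2.4,0,0.12,0,0,0,3.4],[-2.7,0,0.13,0,0,0,3.4],[-3,0,0.13,0,0,0,3.4],[-3.3,0,0.13,0,0,0,3.4],[-3.6,0,0.13,0,0,0,3.4],[-3.9,0,0.13,0,0,0,3.4],[-4.2,0,0.13,0,0,0,3.4],[-4.5,0,0.13,0,0,0,3.4],[-4.7,0,0.13,0,0,0,3.4],[-4.9,0,0.13,0,0,0,3.4],[-5.1,0,0.13,0,0,0,3.4],[-5.3,0,0.13,0,0,0,3.4],[-5.4,0,0.13,0,0,0,3.4],[-5.4,0,0.13,0,0,0,3.4]]]'
python3 - <<'E'
from h import *
import pickle
a=cam("wrist"); b=cam("top"); pickle.dump((a,b),open("c3.pkl","wb")); save(a,"w3",s=1.25)
E
```

```text
time: 5.4
tool_pos: [0.5559, 0.0094, 0.0247]
tool_rot: [-1.571, 0.0, -2.695]
contact_force: [0.1, 0.6, -0.0]
opening: 0.0344
```

View pics/w3.png

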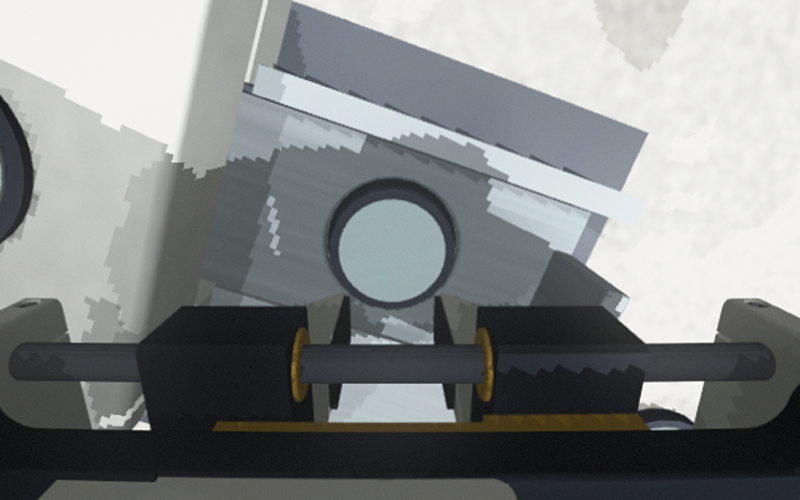

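The disc now lies within the recess at (391,250). I check its height and tilt with the range image.

```bash
cat > flat.py <<'E'
from h import *
def flat(c,u0,v0,rad):
    P=[]
    for v in range(int(v0-rad),int(v0+rad)+1):
        for u in range(int(u0-rad),int(u0+rad)+1):
            if np.hypot(u-u0,v-v0)<rad and c["range_z"][v,u]>0: P.append(toworld(c,ray(c,u,v)*c["range_z"][v,u]))
    P=np.array(P);A=np.c_[P[:,:2]-P[:,:2].mean(0),np.ones(len(P))]
    k=np.linalg.lstsq(A,P[:,2],rcond=None)[0]
    print("n",len(P),"xy",np.round(P[:,:2].mean(0)*1000,1),"z mm",round(k[2]*1000,1),"tilt deg",np.round(np.degrees(k[:2]),1),"rms",np.std(P[:,2]-A@k)*1000)
E
python3 - <<'E'
from flat import *
import pickle
for n in ("c2","c3"):
    a,b=pickle.load(open(n+".pkl","rb")); print(n)
    flat(a,391/1.25,250/1.25,36); flat(a,250/1.25,200/1.25,12)
E
```

```text
c2
n 4057 xy [533.6   1. ] z mm 29.4 tilt deg [-0.  0.] rms 0.6115909291917324
n 434 xy [525.8  57.9] z mm 20.1 tilt deg [ 1.3 -0.1] rms 0.6174423137635109
c3
n 4055 xy [580.6  22.2] z mm 23.1 tilt deg [ 0. -0.] rms 0.6069265565885524
n 437 xy [574.3  80. ] z mm 19.8 tilt deg [ 1.5 -0.5] rms 0.6043304713813715
```

Seated: flat, top at 23.1 mm (expected 23). Now go up, turn, close, and get behind the tab.

```bash
python3 go.py 595 -98 110; python3 -m pendant '[[[0.5,-3,0,0,0,0,3.4],[0.5,-6,0,0,0,0,3.4],[0.5,-9,0,0,0,0,3.4],[0.5,-9,2,0,0.1,0,0],[0.5,-9,5,0,0.2,0,0],[0.5,-9,8,0,0.33,0,0],[0.5,-9,8,0,0.33,0,0],[0.5,-9,8,0,0.33,0,0],[0.5,-9,8,0,0.33,0,0]]]' 10; python3 go.py 595 -98 40
```

```text
(array([ 1.09, -8.53, 11.38]), array([-8.99919129e+01,  3.65096140e-03, -1.54400237e+02]), array([0.55570232, 0.00931923, 0.02472339]))
time: 6.4
tool_pos: [0.5852, -0.0643, 0.1145]
tool_rot: [-1.571, -0.001, -3.023]
contact_force: [-0.1, 0.9, 1.1]
opening: 0.0002
(array([-0.59,  7.45,  3.47]), array([-9.00269515e+01, -5.12075779e-02, -1.73221312e+02]), array([ 0.58515136, -0.06426879,  0.11448341]))
```

```bash
python3 -m pendant '[[[-0.6,0,3.5,0,0,0,0],[-0.6,0,3.5,0,0,0,0],[-0.6,4,3.5,0,0,0,0],[-0.6,7,3.5,0,0,0,0],[-0.6,7.4,3.5,0,0,0,0],[-0.6,7.4,3.5,0,0,0,0],[-0.6,7.4,3.5,0,0,0,0]]]'
python3 - <<'E'
from h import *
import pickle
a=cam("wrist"); b=cam("top"); pickle.dump((a,b),open("c4.pkl","wb")); save(a,"w4",s=1)
save(b,"t4",(225,155,405,265),4.4)
E
```

```text
time: 7.1
tool_pos: [0.5968, -0.0988, 0.0424]
tool_rot: [-1.57, 0.002, -3.024]
contact_force: [0.5, -0.7, 0.3]
opening: 0.0001
```

View pics/w4.png

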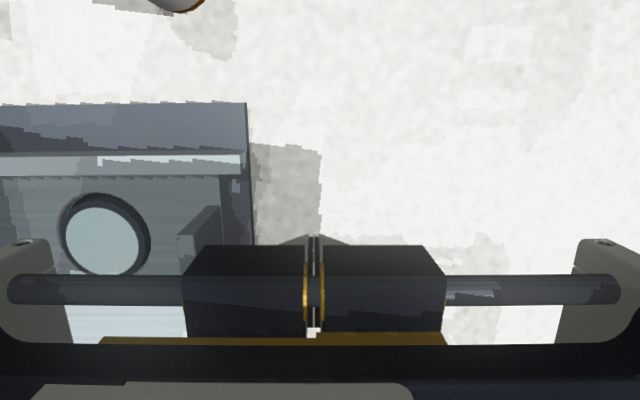

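```bash
python3 -m pendant '[[[0,0,-0.7,0,0,0,0],[0,0,-1.2,0,0,0,0],[0,0,-1.7,0,0,0,0],[0,0,-2.2,0,0,0,0],[0,0,-2.7,0,0,0,0],[0,0,-3.2,0,0,0,0],[0,0,-3.7,0,0,0,0],[0,0,-4.2,0,0,0,0],[0,0,-4.7,0,0,0,0],[0,0,-5.2,0,0,0,0],[0,0,-5.7,0,0,0,0],[0,0,-6.2,0,0,0,0],[0,0,-6.7,0,0,0,0],[0,0,-7.2,0,0,0,0],[0,0,-7.7,0,0,0,0],[0,0,-8.2,0,0,0,0],[0,0,-8.7,0,0,0,0]]]'
python3 - <<'E'
from h import *
import pickle
a=cam("wrist"); b=cam("top"); pickle.dump((a,b),open("c5.pkl","wb")); save(a,"w5",s=1)
s=status.observe();print(s["contact_force"])
E
```

```text
time: 8.9
tool_pos: [0.5854, -0.0122, 0.0406]
tool_rot: [-1.571, -0.001, -3.025]
contact_force: [-2.7, -2.7, -0.1]
opening: 0.0002
[-0.7713524   0.05738418 -0.09268767]
```

View pics/w5.png

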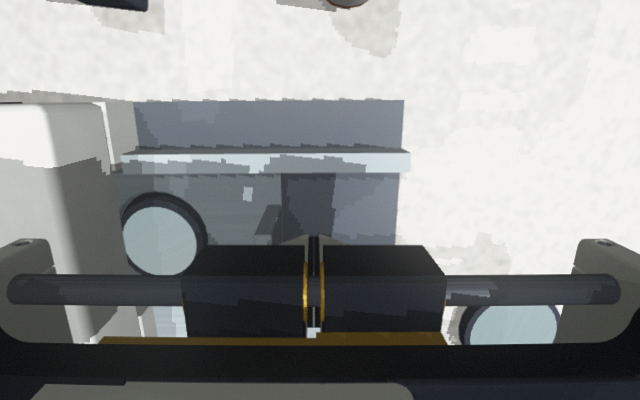

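The slide moves with the push; filter at (162,240), still in the recess. How far it has gone:

Run:
```python
from flat import *
import pickle
a,b=pickle.load(open("c5.pkl","rb"))
flat(a,160,232,26)
print(at_z(a,160,234,.023)*1000)
a,b=pickle.load(open("c4.pkl","rb")); flat(a,102,234,26)
```

```text
n 2101 xy [579.6  73.9] z mm 23.2 tilt deg [ 0.1 -0.2] rms 0.6121948665975965
[578.45502475  73.92058854  23.        ]
n 2100 xy [585.1  21.1] z mm 23.3 tilt deg [-0.1 -0.2] rms 0.6002215210069346
```

```bash
python3 -m pendant '[[[0,0,-0.5,0,0,0,0],[0,0,-1,0,0,0,0],[0,0,-1.5,0,0,0,0],[0,0,-2,0,0,0,0],[0,0,-2.4,0,0,0,0],[0,0,-2.8,0,0,0,0],[0,0,-3.2,0,0,0,0],[0,0,-3.5,0,0,0,0],[0,0,-3.7,0,0,0,0],[0,0,-3.9,0,0,0,0],[0,0,-4,0,0,0,0]]]'
python3 -m pendant '[[[0,0,-0.1,0,0,0,0],[0,0,-0.2,0,0,0,0],[0,0,-0.2,0,0,0,0]]]'
python3 -m pendant '[[[0,0,-0.1,0,0,0,0],[0,0,-0.2,0,0,0,0],[0,0,-0.2,0,0,0,0]]]'
```

```text
time: 10.1
tool_pos: [0.581, 0.0273, 0.0407]
tool_rot: [-1.571, 0.0, -3.025]
contact_force: [0.1, -3.2, 0.7]
opening: 0.0008
time: 10.4
tool_pos: [0.5808, 0.0284, 0.0408]
tool_rot: [-1.57, 0.0, -3.025]
contact_force: [-0.8, -5.3, 0.1]
opening: 0.0004
time: 10.7
tool_pos: [0.5809, 0.0285, 0.0409]
tool_rot: [-1.567, 0.0, -3.025]
contact_force: [-0.6, -13.0, 0.0]
opening: 0.0005
```

```bash
python3 -m pendant '[[[0,0,-0.1,0,0,0,0],[0,0,-0.15,0,0,0,0],[0,0,-0.15,0,0,0,0]]]'
python3 -m pendant '[[[0,0,0.5,0,0,0,0],[0,0,1.5,0,0,0,0],[0,0,3,0,0,0,0],[0,0,5,0,0,0,0],[0,-2,8,0,0,0,0],[0,-6,9,0,0,0,0],[0,-9,9,0,0,0,0],[0,-9,9,0,0,0,0]]]'
python3 - <<'E'
from h import *
import pickle
a=cam("wrist"); b=cam("top"); pickle.dump((a,b),open("c6.pkl","wb"))
save(b,"t6",(225,135,405,265),4.4)
E
```

```text
time: 11.0
tool_pos: [0.5809, 0.0286, 0.0409]
tool_rot: [-1.565, 0.0, -3.025]
contact_force: [-0.0, -19.5, 0.3]
opening: 0.0007
time: 11.8
tool_pos: [0.5935, -0.0585, 0.1354]
tool_rot: [-1.568, 0.009, -3.026]
contact_force: [0.4, 0.2, -0.0]
opening: 0.0009
```

View pics/t6.png

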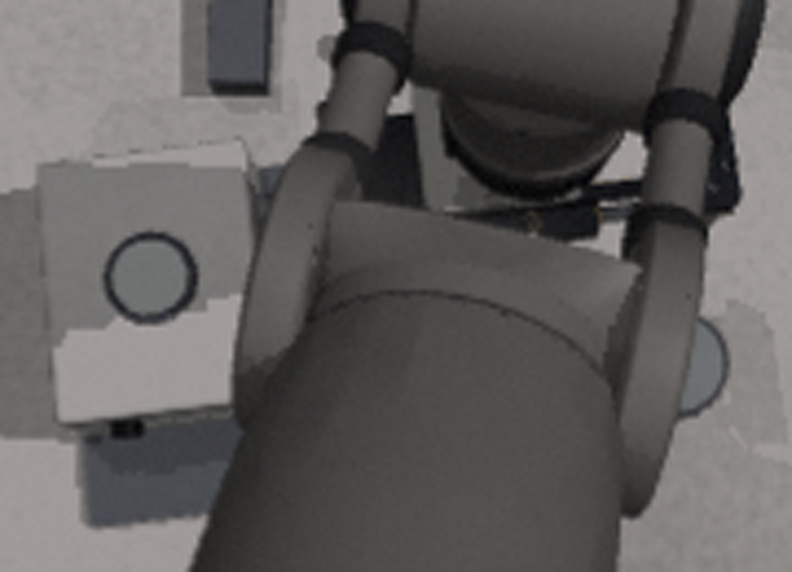

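The arm hides the slide; I move aside and look again. The stop held: 19.5 N with no further motion.

```bash
python3 -m pendant '[[[0,-4,4,0,0,0,0],[0,-6,8,0,0,0,0],[2,-6,12,0,0,0,0],[4,-6,16,0,0,0,0],[6,-6,20,0,0,0,0],[8,-6,24,0,0,0,0],[8,-6,27,0,0,0,0],[8,-6,27,0,0,0,0]]]'
python3 - <<'E'
from h import *
import pickle
a,b0=pickle.load(open("c6.pkl","rb")); b=cam("top")
i=np.hstack([cv2.resize(a["image"],(400,250)),cv2.resize(b["image"][135:265,225:405],(400,289))[:250]])
save(a,"w6",s=1); cv2.imwrite("pics/both.png",np.vstack([cv2.resize(a["image"],(640,400)),cv2.resize(b["image"][155:211,225:405],(640,199),interpolation=cv2.INTER_CUBIC)])[:,:,::-1])
pickle.dump(b,open("c7.pkl","wb"))
E
```

```text
time: 12.7
tool_pos: [0.5414, -0.3379, 0.1883]
tool_rot: [-1.572, -0.002, -3.029]
contact_force: [-0.1, 1.0, -0.1]
opening: 0.0003
```

View pics/both.png

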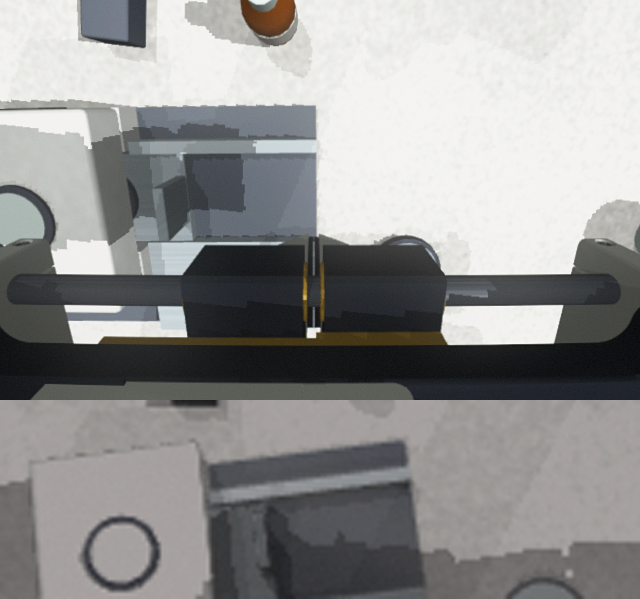

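Run:
```python
from h import *
import pickle
from m import P
b=pickle.load(open("c7.pkl","rb")); a,_=pickle.load(open("c6.pkl","rb"))
th=np.radians(6.6);ey=np.array([-np.sin(th),np.cos(th)]);ex=np.array([np.cos(th),np.sin(th)])
t=at_z(b,225+266/3.556-.4,155+(540-400)/3.556-.4,.065)
print("tab",t*1000,"travel from start",(t-(P["tabA"]+P["tabB"])/2)[:2]@ey*1000,"vs box face",(t-P["bx3"])[:2]@ey*1000)
for u,v,z in ((134,192,.02),(187,158,.065),(165,183,.065),(153,188,.065)): 
    p=at_z(a,u,v,z);print(u,v,p*1000,"vs box face",(p-P["bx3"])[:2]@ey*1000)
    q=at_depth(a,u,v);print("  depth",np.round(q*1000,1),(q-P["bx3"])[:2]@ey*1000)
```

```text
tab [578.29080321  45.17589684  65.        ] travel from start 92.4569163313749 vs box face -40.77232787018546
134 192 [578.65509882  91.81039667  20.        ] vs box face 5.511243100734235
  depth [578.3  92.3  19. ] 6.067926808673605
187 158 [621.31668563  31.74750664  65.        ] vs box face -59.05699730217308
  depth [610.8  50.8  11.2] -38.96453113887253
165 183 [602.01371938  46.76521504  65.        ] vs box face -41.92018683476831
  depth [598.   52.7  50.8] -35.54720123780714
153 188 [597.43770787  55.19381921  65.        ] vs box face -33.021487276456234
  depth [597.2  55.6  64.1] -32.58989170569716
```

```bash
python3 -c "
from h import *
print(status.observe()['time'],robot.hand_in())"
```

```text
the job is handed in; nothing more can be done
12.75 None
```

The filter is in its recess and the slide is pushed home against its stop. I handed the job in at 12.75 s, with the arm clear and the contact force at about 1 N or less.

- **Filter:** I pushed it between the two fingertips across the ledge until it dropped into the cell. The range image put its top at 23.1 mm against 23 mm expected, with no tilt. It still read 23.2 mm and flat about halfway through the slide's travel.
- **Slide:** I pushed it by its tab with the fingers closed until it stopped. In the final press the force rose to 19.5 N with no further movement. Afterwards the near edge of the recess was about 5 mm inside the box face, where about 3 mm is expected at fully home.

- **Disagreement:** I measured about 92–95 mm of travel, not 100 mm. The first picture put the box face about 4–5 mm nearer the cell than drawn, so the slide seems to have started slightly in. The hard stop and the recess position both fit fully home.
- **Not checked:** Once the filter was inside the box I could not see it, so its final seating is inferred from the midway check. I did not re-measure the other objects, but the arm showed no unexpected contact.

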